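# Pin back the sprung vice arm of a key-cutting machine

## Task

The key vice of the cutting machine sits on a sprung arm that swings towards the cutter wheel. Take the long stop pin, the tallest of the three in the wooden rack, swing the arm away from the cutter against its spring, and push the pin fully down into the parking slot in the machine's bed on the cutter side of the arm, so that the arm stays held back against the pin when you let go.

Things in the scene. Friction and masses are not known exactly. Their poses are not given: they have to be found in the camera images.
- stop_pin_grip (a point): Centre of the head of the stop pin: loose plain steel pin, 0.2 kg, upright in one of the rack's 3 holes, the tallest thing there (a pin with equal head but 30 mm lower and a thin headless punch are not it). Head: cylinder 24 mm wide, 30 mm high; shank 16 mm wide, 78 mm long, its last 10 mm tapering to 8. Foot 93 mm below this point, top 15 above. z up the pin. At start 99 mm above the table.
- pin_rack: Fixed wooden block, 70 mm (its x) by 200 mm (its y) by 40 mm high; origin under its centre. Three upright holes 34 mm deep lie on its y axis at -65, 0 and +65 mm; any of them may hold the stop pin. The jaws have most room when they close along the rack's x, across the row.
- parking_slot (a point): Mouth centre of the slot in the top of the machine's fixed grey bed (280 x 260 mm, 40 mm high). Slot 20 mm along x, 19 along y, 34 deep; with the pin on its bottom the head's centre is 59 mm above this point. z up. In these axes (mm): bed centre (30, -50); arm's pivot (120, 20); cutter wheel (-15, -150), 53 high over the bed; behind it a motor with orange cover, y below -165, 75 high.
- vice_arm (a joint): Sprung arm, rad: 0 at rest by the cutter, grows clockwise from above, at most 1.05. From its pivot it points along (-cos(q-0.75), sin(q-0.75)) in the slot's axes; at 0.75 a pin centred in the slot just touches its side. Steel bar 24 mm wide, 14 to 28 mm above the bed; vice block 36 wide, top 30, at 150 to 200 mm from the pivot. 120 mm out, the spring pushes back 1.2 N at 0, 3.2 N at 0.75.
Not all that is in view belongs to the job. What is shaped like the part that bears stop_pin_grip but blue, green or red is not meant.

How it is judged:
By the outcome, as a careful person would: the job done as asked, in the order asked, and still so for the second after the job is handed in, with the robot touching nothing.
It also fails if it takes over 45 s, if anything falls off the work surface, if the arm or the gripper's body presses on something with over 40 N, if the wrist force passes 120 N, or if a joint passes its speed limit or range.

## Robot

A 6-joint arm with a two-finger parallel gripper is mounted at the origin on the work surface. World frame = base frame: x ahead of the robot, y to its left, z up, the work surface at z = 0. Lengths are in m, angles in rad, forces in N, time in s.
With the tool pointing down it reaches from about 0.35 to 0.85 m from the base axis. Payload 8.1 kg.
Tool frame: the origin (TCP) lies on the centre line of the jaws, within the pads' length; the fingertips stand robot.tips_ahead ahead of it and the grasp point (between the pads) lies 8 mm behind it (robot.tips_ahead is the distance from the TCP to the fingertips, in m); z points along the fingers, y is the direction in which the jaws open and shut (so a half turn about z gives the same grasp; the last joint's range is limited). The gripper opens to 93 mm and grips with 3 to 60 N. Pads are 15 mm wide; open, the fingers measure 128 mm over their backs; the gripper's body (75 mm by 188 mm) begins 65 mm behind the grasp point.
Start: joints at [1.099, 0.13, 1.488, -0, 1.523, -0.085], TCP at [0.226, 0.556, 0.23] pointing down, gripper open.
Joint ranges: [-2.96, 2.96], [-0.89, 2.26], [0.02, 2.5], [-1.34, 4.48], [0, 2.73], [-2.66, 2.66]. Speed limits (rad/s): [2.39, 2.39, 2.79, 3.14, 3.14, 3.14].

## Interface

Orientations are given as a rotation vector (axis times angle).
In Python, from plant import monitor, eyes, job, robot gives the robot as it stands.
- The arm moves only by the tool servo_tool, never from a script. Its argument "plan" is a list that holds one entry, the list of rows, each a list of 7 numbers: the closure, from -1 (fully open) to 1 (shut), so that 0 is half open, then the shift along the world's x, y, z in mm, then the turn, a rotation vector about the world's x, y, z in rad. In form: [[[hand, dx, dy, dz, ax, ay, az], ...]]. A call has 1 to 12 rows; each row shifts and turns the commanded pose from where the row before left it; what a row does not reach is not made up. A row lasts 1/10 s, in which the tool goes at most 50 mm and 8.59 degrees, less where a joint would pass 70% of its speed; a pose out of reach is approached as far as the arm can. A call with a gripper value outside its range is refused whole. The fingers move at their own pace and stop on an object; "force" is the grip in N (left out, the last holds). Time passes only in rows, so rows that do not move let the fingers close. It gives the time, the measured TCP pose, the force and the opening at its end, in the units of the state.
- monitor.read_state(): the state, without advancing time (a new reading comes with each control period).
- eyes.read_camera(name): name is "scene" or "top" or "wrist"; returns the picture (420x560x3 uint8, red, green, blue); there is no depth.
- eyes.camera_info(name): a dict with "mtx" (3x3 intrinsics, pixels), "R" (3x3) and "t" (3): a world point X has camera coordinates R X + t. Camera axes: x right, y down, z forward; pixel columns grow to the right and rows downward; lengths in m; the calibration is good to about 2 mm. The wrist camera is an equidistant fisheye: a pixel r from the principal point sees the ray r / f radians off the axis. A picture is of the moment at which its call begins: read the wrist's pose just before it. camera_info takes no time and is no camera call; for the wrist camera it gives the pose at the moment of the call.
- job.close_job(): hands the job in, once; it reports no verdict.
The state is a dict: "t": time; "q": joint angles; "dq": joint speeds; "joint_torque": joint torques, N m; "tool_pos": TCP position; "orientation": TCP orientation; "force": force on the tool from outside, world axes, zero at the start; "wrist_torque": the same for the moment, N m; "opening": finger opening in m.
Only numpy, scipy, OpenCV 4.12 (cv2) and the standard library are available. Lean on these libraries where they do the work, as an engineer would, in place of code of your own. Each camera call takes 0.05 s, during which the arm holds its last target. There are 200 camera calls.

## Working session

There is one attempt and no reset: what is moved stays moved. The work goes in short steps, Python scripts to look and compute and a tool call to move; the robot and the scene stay as the last step left them, time stands still between calls to the robot, and variables do not carry over. Pictures are saved under pics/ and viewed, about 8 in all and at most 12, crops included, and the job is handed in when it is done.

Besides the shell and the picture viewer there is one more tool, called after ">>>" as name([rows], argument=value, ...), one row to a line, values as JSON. servo_tool: Moves the arm, as the interface text tells. Its arguments: {"type":"object","properties":{"plan":{"type":"array"},"force":{"type":"number"}},"required":["plan"]}

```bash
mkdir -p pics; ls; python3 - <<'E'
from plant import monitor, eyes, job, robot
import cv2
print(monitor.read_state(), robot.tips_ahead)
for n in ("scene","top"):
    im=eyes.read_camera(n); cv2.imwrite(f"pics/{n}0.png",im[:,:,::-1])
    i=eyes.camera_info(n); print(n,i)
E
```

```text
pics
{'t': 0.0, 'q': array([ 1.09858500e+00,  1.31149409e-01,  1.48926856e+00,  3.53349001e-05,
        1.52296316e+00, -8.54052039e-02]), 'dq': array([ 0.00085053, -0.00015821,  0.00112508, -0.00088531,  0.00205026,
        0.00176449]), 'joint_torque': array([-1.45507274e-03, -5.59805059e+01, -4.91760421e+01,  7.68631697e-02,
        3.50937119e-02, -1.77673510e-04]), 'tool_pos': array([0.22606684, 0.55520794, 0.22860031]), 'orientation': array([-6.03714216e-01, -3.08250236e+00,  2.68515168e-03]), 'force': array([-0.87133668,  0.30417695, -0.0981484 ]), 'wrist_torque': array([-0.05253081, -0.00811329, -0.00643194]), 'opening': 0.09259960434774377} 0.011
scene {'mtx': array([[399.71570712,   0.        , 281.40175394],
       [  0.        , 399.71570712, 213.00835145],
       [  0.        ,   0.        ,   1.        ]]), 'R': array([[-0.58598286,  0.81028298,  0.00809778],
       [ 0.58777733,  0.43190716, -0.68408626],
       [-0.55780095, -0.39610314, -0.72935616]]), 't': array([ 0.23408339, -0.26305791,  1.17214005])}
top {'mtx': array([[471.22896258,   0.        , 281.34266483],
       [  0.        , 471.22896258, 211.51985112],
       [  0.        ,   0.        ,   1.        ]]), 'R': array([[-0.11238273, -0.99366401,  0.00139978],
       [-0.97314627,  0.10977718, -0.20232475],
       [ 0.20088916, -0.0241    , -0.97931748]]), 't': array([0.12151981, 0.51623074, 1.06180087])}
```

View pics/top0.png

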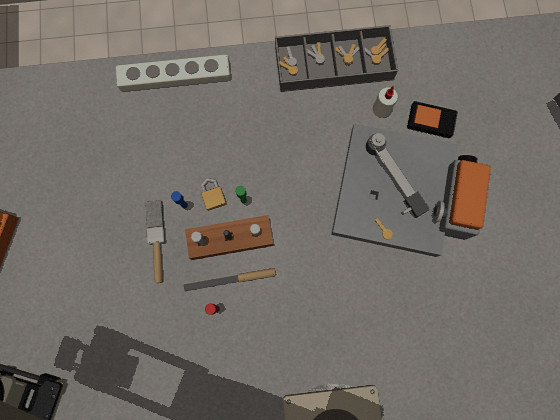

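View pics/scene0.png

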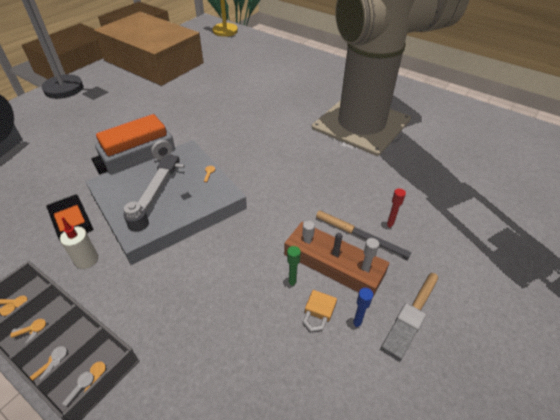

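Top view: rack at (230,237), with pins at (196,238), (228,235) and (255,230). The blue, green and red lookalikes stand outside the rack. The slot is a dark mark at (374,195), and the arm pivot is at (377,143). In the scene view the rack items are at (308,232), (337,245) and (371,250). The last one looks tallest, so I'll enlarge it to confirm.

```bash
cat > h.py <<'E'
import numpy as np, cv2
from plant import eyes, monitor
def ray(n,uv):
    i=eyes.camera_info(n); R,t,K=i["R"],i["t"],i["mtx"]
    return -R.T@t, R.T@np.linalg.solve(K,[uv[0],uv[1],1.])
def onz(n,uv,z):
    c,d=ray(n,uv); return c+d*(z-c[2])/d[2]
def tri(a,b):
    (c1,d1),(c2,d2)=ray("top",a),ray("scene",b)
    s=np.linalg.lstsq(np.c_[d1,-d2],c2-c1,rcond=None)[0]
    p,q=c1+s[0]*d1,c2+s[1]*d2; return (p+q)/2,np.linalg.norm(p-q)
def proj(n,X):
    i=eyes.camera_info(n); p=i["mtx"]@(i["R"]@np.array(X)+i["t"]); return p[:2]/p[2]
E
python3 - <<'E'
import cv2,numpy as np
t=cv2.imread("pics/top0.png");s=cv2.imread("pics/scene0.png")
c=lambda im,x,y,w,h,k:cv2.resize(im[y:y+h,x:x+w],None,fx=k,fy=k,interpolation=cv2.INTER_CUBIC)
a=np.hstack([c(t,180,210,100,60,4),c(s,280,210,100,75,4)[:240]])
b=np.hstack([c(t,330,120,133,140,3)[:360,:400],c(s,85,130,166,130,2.4)[:360,:400] if 0 else cv2.resize(s[135:255,85:218],(400,360),interpolation=cv2.INTER_CUBIC)])
cv2.imwrite("pics/crop.png",np.vstack([a,b]))
E
```

```text
Traceback (most recent call last):
ValueError: all the input array dimensions except for the concatenation axis must match exactly, but along dimension 1, the array at index 0 has size 800 and the array at index 1 has size 799
```

```bash
python3 - <<'E'
import cv2,numpy as np
t=cv2.imread("pics/top0.png");s=cv2.imread("pics/scene0.png")
c=lambda im,x,y,w,h:cv2.resize(im[y:y+h,x:x+w],(400,400*h//w),interpolation=cv2.INTER_CUBIC)
a=np.hstack([c(t,180,210,100,60),c(s,300,215,100,60)])
b=np.hstack([c(t,330,140,100,90),c(s,120,135,100,90)])
cv2.imwrite("pics/crop.png",np.vstack([a,b]))
E
```

```text
(no output)
```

View pics/crop.png

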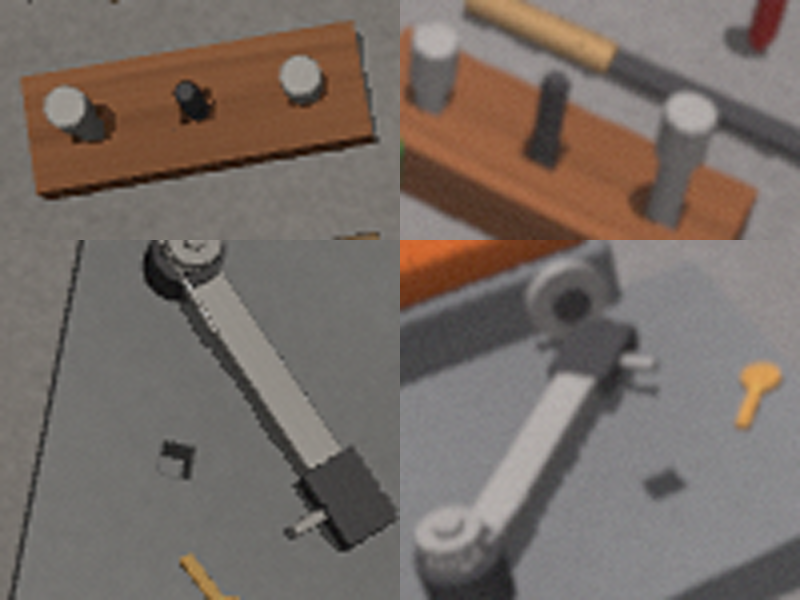

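```bash
python3 - <<'E'
from h import *
a,b=(196.4,236.7),(372.4,242.7)
print("pin tri",tri(a,b),"top",onz("top",a,.114),"scene",onz("scene",b,.114))
a,b=(255.0,229.2),(308.3,225.5); print("short tri",tri(a,b),"top",onz("top",a,.084))
a,b=(374.1,194.9),(185.6,195.9)
print("slot tri",tri(a,b),"top",onz("top",a,.04),"scene",onz("scene",b,.04))
# bed corners top image (z=.04): refine visually approximated
for uv in [(353,125),(333,233),(441,254)]: print(onz("top",uv,.04))
im=cv2.imread("pics/top0.png",0).astype(float)
# left edge of the bed: strongest horizontal gradient near line
pts=[]
for v in range(135,228,3):
    u0=353-(v-125)*20/108; us=np.arange(int(u0)-6,int(u0)+7); g=np.abs(im[v,us+1]-im[v,us-1]); pts.append(onz("top",(us[g.argmax()],v),.04)[:2])
l=cv2.fitLine(np.float32(pts),cv2.DIST_HUBER,0,.01,.01).ravel();print("edge dir deg",np.degrees(np.arctan2(l[1],l[0]))%180, l)
E
```

```text
pin tri (array([0.47881393, 0.25806419, 0.11160922]), np.float64(0.0014241481178323384)) top [0.47865373 0.25700524 0.114     ] scene [0.48049163 0.25926152 0.114     ]
short tri (array([0.48692138, 0.12815315, 0.07856165]), np.float64(0.00019382478086276499)) top [0.48602517 0.12787078 0.084     ]
slot tri (array([ 0.54493526, -0.1643161 ,  0.03690121]), np.float64(0.0016962676113371758)) top [ 0.54479709 -0.16430907  0.04      ] scene [ 0.54656417 -0.16076041  0.04      ]
[ 0.72759489 -0.13931903  0.04      ]
[ 0.46381627 -0.05334537  0.04      ]
[ 0.38586666 -0.29886344  0.04      ]
edge dir deg 162.97816 [ 0.95619327 -0.29273617  0.5793664  -0.08893165]
```

The tall pin is confirmed: top (196,237), scene (372,243), top height about 0.112 m, against 0.079 m for the equal-headed one and a thin dark punch in the middle. The 130 mm spacing between the two pins fits the rack. The slot is at about (0.5455, -0.163), with slot axes yawed -17°, and the bed corner and edge agree to about 3 mm. Next I move above the pin.

>>> servo_tool([
  [[-1,25,-30,0,0,0,-0.112],[-1,25,-30,0,0,0,-0.112],[-1,25,-30,0,0,0,-0.112],[-1,25,-30,0,0,0,-0.112],[-1,25,-30,0,0,0,-0.112],[-1,25,-30,0,0,0,-0.112],[-1,25,-30,0,0,0,-0.112],[-1,25,-30,0,0,0,-0.112],[-1,25,-30,0,0,0,-0.112],[-1,28,-27,0,0,0,-0.112],[-1,0,0,0,0,0,0],[-1,0,0,0,0,0,0]],
], force=60)

```text
t: 1.3
tool_pos: [0.4793, 0.2581, 0.2291]
orientation: [-2.15, -2.29, 0.002]
force: [0.7, 0.4, 0.5]
opening: 0.0932
```

```bash
python3 - <<'E'
from h import *
from scipy.spatial.transform import Rotation as Ro
s=monitor.read_state(); print(s["t"],s["tool_pos"],Ro.from_rotvec(s["orientation"]).as_matrix().round(4),s["force"])
i=eyes.camera_info("wrist"); print(i); cv2.imwrite("pics/w1.png",eyes.read_camera("wrist")[:,:,::-1])
E
```

```text
1.3 [0.47931882 0.25806268 0.22908458] [[-6.31e-02  9.98e-01 -1.30e-03]
 [ 9.98e-01  6.31e-02 -1.00e-04]
 [-1.00e-04 -1.30e-03 -1.00e+00]] [0.66421326 0.40905587 0.47134949]
{'mtx': array([[325.1922621 ,   0.        , 279.50840549],
       [  0.        , 325.1922621 , 209.45675662],
       [  0.        ,   0.        ,   1.        ]]), 'R': array([[ 9.97947471e-01,  6.40337656e-02, -7.22942731e-04],
       [ 6.22167267e-02, -9.66832725e-01,  2.47716695e-01],
       [ 1.51632681e-02, -2.47253228e-01, -9.68832244e-01]]), 't': array([-0.49379751,  0.1904577 ,  0.44589078])}
```

View pics/w1.png

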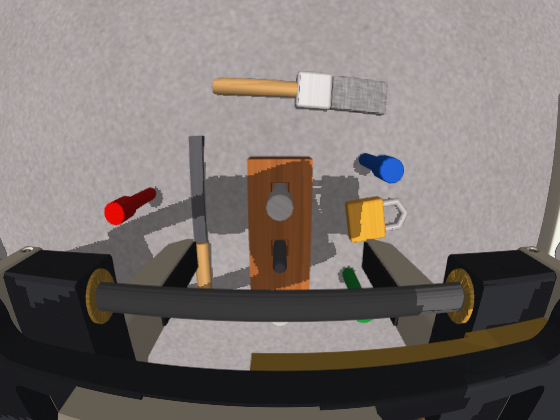

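The wrist view shows the pin head at (280,208). That projects to (0.479, 0.258), in agreement, and there is room for the jaws. I descend and grip.

>>> servo_tool([
  [[-1,0,0,-20,0,0,0],[-1,0,0,-25,0,0,0],[-1,0,0,-25,0,0,0],[-1,0,0,-25,0,0,0],[-1,0,0,-25,0,0,0],[-1,0,0,-18,0,0,0],[-1,0,0,0,0,0,0],[1,0,0,0,0,0,0],[1,0,0,0,0,0,0],[1,0,0,0,0,0,0],[1,0,0,0,0,0,0],[1,0,0,0,0,0,0]],
], force=60)

```text
t: 2.55
tool_pos: [0.4797, 0.2588, 0.0923]
orientation: [2.149, 2.291, 0.002]
force: [-0.3, 0.4, -0.5]
opening: 0.0575
```

>>> servo_tool([
  [[1,0,0,0,0,0,0],[1,0,0,0,0,0,0]],
])

```text
t: 2.75
tool_pos: [0.4794, 0.2586, 0.0917]
orientation: [2.149, 2.291, 0.0]
force: [-0.6, 0.5, -1.0]
opening: 0.0414
```

>>> servo_tool([
  [[1,0,0,0,0,0,0],[1,0,0,0,0,0,0],[1,0,0,0,0,0,0],[1,0,0,0,0,0,0],[1,0,0,0,0,0,0],[1,0,0,10,0,0,0],[1,0,0,20,0,0,0],[1,0,0,25,0,0,0],[1,0,0,25,0,0,0],[1,0,0,25,0,0,0],[1,0,0,15,0,0,0],[1,0,0,0,0,0,0]],
], force=60)

```text
t: 3.95
tool_pos: [0.4807, 0.2593, 0.2147]
orientation: [2.148, 2.29, 0.007]
force: [0.2, 0.6, -1.9]
opening: 0.0233
```

Pin held: opening 23.3 mm, and the load matches the pin's 2 N weight. I carry it over to the cutter side of the arm at slot coordinates of about (52,-84), turning the jaws along slot y.

>>> servo_tool([
  [[1,3,-17,0,0,0,0.04],[1,6,-33,0,0,0,0.08],[1,6,-33,0,0,0,0.08],[1,6,-33,0,0,0,0.08],[1,6,-33,0,0,0,0.08],[1,6,-33,0,0,0,0.08],[1,6,-33,0,0,0,0.08],[1,6,-33,0,0,0,0.08],[1,6,-33,0,0,0,0.08],[1,6,-33,0,0,0,0.08],[1,6,-33,0,0,0,0.08],[1,6,-33,0,0,0,0.08]],
])

```text
t: 5.15
tool_pos: [0.5476, -0.1225, 0.2097]
orientation: [-0.903, -3.006, -0.0]
force: [-0.4, 0.1, -2.2]
opening: 0.0231
```

>>> servo_tool([
  [[1,6,-33,0,0,0,0.08],[1,6,-33,0,0,0,0.08],[1,6,-33,0,0,0,0.08],[1,6,-33,0,0,0,0.08],[1,4,-28,0,0,0,0.05],[1,0,-10,0,0,0,0],[1,0,0,0,0,0,0],[1,0,0,0,0,0,0]],
])

```text
t: 5.95
tool_pos: [0.5759, -0.2902, 0.2105]
orientation: [-0.341, -3.121, -0.002]
force: [-0.0, -0.3, -2.3]
opening: 0.0228
```

```bash
cat > look.py <<'E'
import sys
from h import *
from scipy.spatial.transform import Rotation as Ro
s=monitor.read_state(); print(s["t"],s["tool_pos"].round(4),Ro.from_rotvec(s["orientation"]).as_matrix().round(3).tolist(),s["force"].round(1),s["opening"],s["q"].round(2))
d=(s["tool_pos"][:2]-[.5455,-.163])*1000; print("slot xy mm",d@[.956,-.292],d@[.292,.956])
c=lambda im,x,y,w,h:cv2.resize(im[y:y+h,x:x+w],(400,400*h//w),interpolation=cv2.INTER_CUBIC)
a=[eyes.read_camera(n)[:,:,::-1] for n in ("top","scene")]
i=sys.argv[1]
for n,m in zip("ts",a): cv2.imwrite(f"pics/{n}{i}.png",m)
cv2.imwrite(f"pics/c{i}.png",np.hstack([c(a[0],320,100,140,160),c(a[1],85,95,140,160)]))
E
python3 look.py 2
```

```text
5.95 [ 0.5759 -0.2902  0.2105] [[-0.976, 0.216, -0.001], [0.216, 0.976, 0.001], [0.002, 0.001, -1.0]] [-0.  -0.3 -2.3] 0.022780101852440622 [-0.55  0.26  1.37  0.    1.51 -1.9 ]
slot xy mm 66.21164189261532 -112.75468787520067
```

View pics/c2.png

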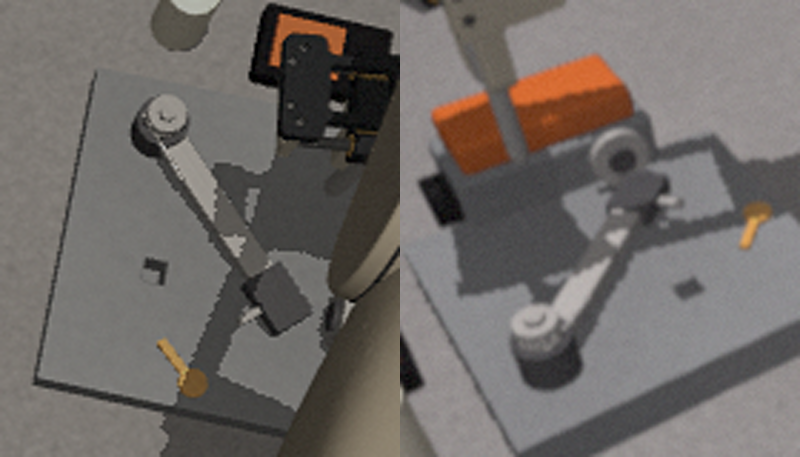

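Wrist camera pose aside, I overshot to slot (66,-113), still clear on the cutter side. I move to (52,-84) and lower the foot to about 6 mm above the bed.

>>> servo_tool([
  [[1,-2,16,0,0,0,0],[1,-3,16,0,0,0,0],[1,0,0,-15,0,0,0],[1,0,0,-20,0,0,0],[1,0,0,-20,0,0,0],[1,0,0,-14,0,0,0],[1,0,0,-10,0,0,0],[1,0,0,0,0,0,0],[1,0,0,0,0,0,0]],
])

```text
t: 6.95
tool_pos: [0.5715, -0.2594, 0.1331]
orientation: [0.34, 3.123, -0.0]
force: [-0.2, 0.5, -1.9]
opening: 0.0232
```

```bash
python3 look.py 3
```

```text
6.95 [ 0.5715 -0.2594  0.1331] [[-0.977, 0.215, 0.0], [0.215, 0.977, -0.0], [-0.0, -0.0, -1.0]] [-0.2  0.5 -1.9] 0.023197780415863702 [-0.51  0.27  1.51 -0.    1.36 -1.86]
slot xy mm 53.02157073808491 -84.52450524488893
```

View pics/c3.png

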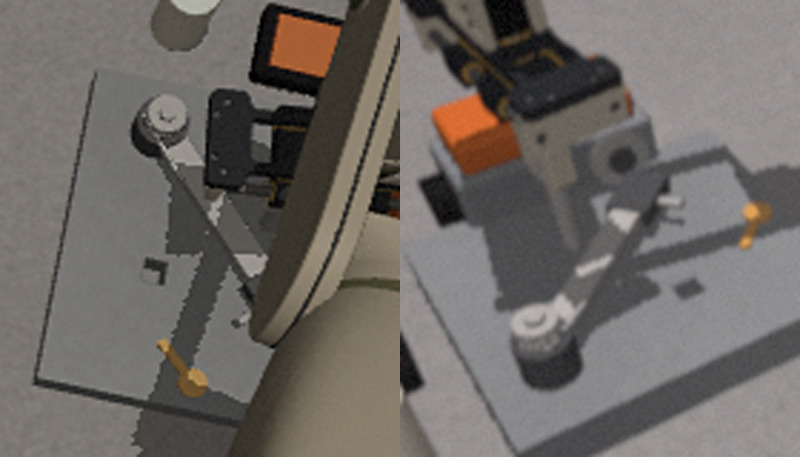

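The pin is on the cutter side of the bar, with its foot low. I push towards the slot.

>>> servo_tool([
  [[1,-1,4,-1,0,0,0],[1,-2,8,-1,0,0,0],[1,-2,9,0,0,0,0],[1,-3,9,0,0,0,0],[1,-2,9,0,0,0,0],[1,-3,9,0,0,0,0],[1,-2,9,0,0,0,0],[1,-3,9,0,0,0,0],[1,-2,9,0,0,0,0],[1,-3,9,0,0,0,0],[1,-2,9,0,0,0,0],[1,-1,4,0,0,0,0]],
])

```text
t: 8.25
tool_pos: [0.545, -0.1613, 0.1306]
orientation: [-0.339, -3.123, -0.0]
force: [1.2, -3.3, -3.0]
opening: 0.0229
```

>>> servo_tool([
  [[1,0,0,0,0,0,0],[1,0,0,0,0,0,0]],
])

```text
t: 8.45
tool_pos: [0.545, -0.1623, 0.1305]
orientation: [-0.339, -3.122, 0.0]
force: [-2.4, -2.5, -0.6]
opening: 0.0232
```

```bash
python3 look.py 4; python3 - <<'E'
from h import *
i=eyes.camera_info("wrist");im=eyes.read_camera("wrist")[:,:,::-1];cv2.imwrite("pics/w4.png",im)
R,t,K=i["R"],i["t"],i["mtx"]
# distortion: project slot mouth corners
for X in ([.5455,-.163,.04],[.5455,-.163,.055]):
    p=R@np.array(X)+t; th=np.arctan2(np.hypot(*p[:2]),p[2]); print(K[:2,2]+K[0,0]*th*p[:2]/np.hypot(*p[:2]))
c4=cv2.imread("pics/c4.png"); w=cv2.resize(im,(610,457)); 
cv2.imwrite("pics/m4.png",np.hstack([c4[:,400:],cv2.resize(im[60:420,100:460],(400,457))]))
E
```

```text
8.45 [ 0.545  -0.1623  0.1305] [[-0.977, 0.215, -0.001], [0.215, 0.977, 0.0], [0.001, -0.0, -1.0]] [-2.4 -2.5 -0.6] 0.023192148401780893 [-0.38  0.12  1.69 -0.    1.34 -1.73]
slot xy mm -0.7220398716556979 0.5030779845461866
[279.58083766 218.00470004]
[279.5821029  223.51696357]
```

View pics/m4.png

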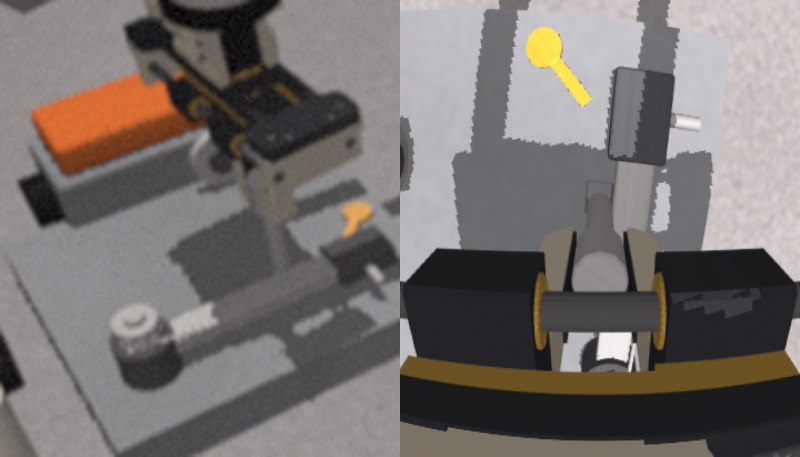

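The arm has swung back, bearing on the shank. The wrist view shows the slot's edge just behind the pin's foot at about (280,208), so I enlarge it for the fine alignment.

```bash
python3 - <<'E'
from h import *
im=cv2.imread("pics/w4.png")
b=im[190:250,245:325]; b=cv2.convertScaleAbs(b,alpha=1.6)
cv2.imwrite("pics/z4.png",cv2.resize(b,None,fx=9,fy=9,interpolation=cv2.INTER_CUBIC))
i=eyes.camera_info("wrist");R,t,K=i["R"],i["t"],i["mtx"]
def pr(X):
    p=R@np.array(X)+t; r=np.hypot(*p[:2]); return K[:2,2]+K[0,0]*np.arctan2(r,p[2])*p[:2]/r
z=lambda X:((pr(X)-[245,190]+.5)*9-.5).round(0)
ex=np.array([.956,-.292]);ey=np.array([.292,.956])
for a,c in((-10,-9.5),(10,-9.5),(10,9.5),(-10,9.5)): print("slot",z([*(np.array([.5455,-.163])+(a*ex+c*ey)/1000),.04]))
s=monitor.read_state()["tool_pos"]
for k in np.arange(0,6): print("foot ring r4",z([s[0]+.004*np.cos(k*np.pi/3),s[1]+.004*np.sin(k*np.pi/3),s[2]-.085]))
E
```

```text
slot [215. 136.]
slot [199. 356.]
slot [414. 372.]
slot [434. 153.]
foot ring r4 [329. 311.]
foot ring r4 [364. 281.]
foot ring r4 [354. 237.]
foot ring r4 [309. 223.]
foot ring r4 [275. 254.]
foot ring r4 [285. 297.]
```

View pics/z4.png

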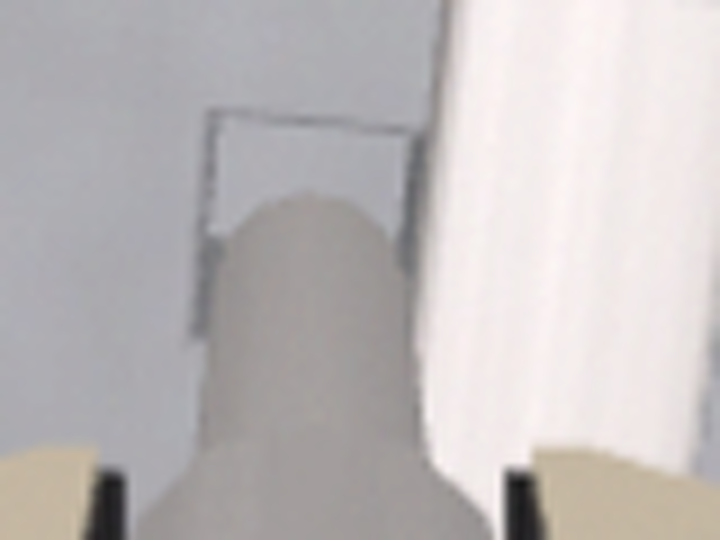

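```bash
python3 - <<'E'
from h import *
i=eyes.camera_info("wrist");R,t,K=i["R"],i["t"],i["mtx"]
def pr(X):
    p=R@np.array(X)+t; r=np.hypot(*p[:2]); return ((K[:2,2]+K[0,0]*np.arctan2(r,p[2])*p[:2]/r)-[245,190]+.5)*9-.5
q=np.linspace(0,6.283,120); c=monitor.read_state()["tool_pos"]; print(c)
P=[]
for r,h in((.004,0),(.008,.01),(.008,.02),(.008,.03),(.008,.04)):
    P+= [pr([c[0]+r*np.cos(a),c[1]+r*np.sin(a),c[2]-.085+h]) for a in q]
h=cv2.convexHull(np.float32(P)); m=np.zeros((540,720),np.uint8); cv2.fillPoly(m,[h.astype(np.int32)],1)
print("top",h[:,0,1].min(),h[h[:,0,1].argmin(),0,0])
for y in (220,240,260,300,340): u=np.nonzero(m[y])[0]; print(y,u.min() if len(u) else 0,u.max() if len(u) else 0)
E
```

```text
[ 0.54502946 -0.16257459  0.13053847]
top 206.7411 321.53436
220 268 370
240 244 393
260 230 407
300 221 417
340 217 422
```

Pin and slot show the same calibration shift in this view, so relative to the slot the pin is centred within about 0.5 mm. I push it down.

>>> servo_tool([
  [[1,0,0,-4,0,0,0],[1,0,0,-4,0,0,0],[1,0,0,-4,0,0,0],[1,0,0,-4,0,0,0],[1,0,0,0,0,0,0]],
])

```text
t: 9.1
tool_pos: [0.5449, -0.1621, 0.1135]
orientation: [-0.34, -3.122, -0.001]
force: [-1.5, -3.3, -4.4]
opening: 0.0229
```

>>> servo_tool([
  [[1,0,0,-4,0,0,0],[1,0,0,-4,0,0,0],[1,0,0,-4,0,0,0],[1,0,0,-4,0,0,0],[1,0,0,-3,0,0,0],[1,0,0,0,0,0,0]],
])

```text
t: 9.7
tool_pos: [0.545, -0.1622, 0.0948]
orientation: [-0.34, -3.122, -0.0]
force: [-0.6, -2.7, -4.4]
opening: 0.0228
```

>>> servo_tool([
  [[1,0,0,-2,0,0,0],[1,0,0,-2,0,0,0],[1,0,0,0,0,0,0]],
])

```text
t: 10.0
tool_pos: [0.5454, -0.1623, 0.0916]
orientation: [0.34, 3.123, -0.0]
force: [0.1, -3.0, -2.2]
opening: 0.0234
```

Not yet bottomed (no upward force), so I press gently until contact.

>>> servo_tool([
  [[1,0,0,-1,0,0,0],[1,0,0,-1,0,0,0],[1,0,0,0,0,0,0]],
])

```text
t: 10.3
tool_pos: [0.5461, -0.1626, 0.0914]
orientation: [0.34, 3.121, -0.001]
force: [-3.4, -1.6, 10.0]
opening: 0.0234
```

Bottomed at TCP 0.0914, with 10 N upward. Release and retreat upward.

>>> servo_tool([
  [[0,0,0,0,0,0,0],[-0.2,0,0,0,0,0,0],[-0.2,0,0,0,0,0,0],[-0.2,0,0,0,0,0,0],[-0.2,0,0,0,0,0,0],[-0.2,0,0,5,0,0,0],[-0.2,0,0,15,0,0,0],[-0.2,0,0,30,0,0,0],[-0.2,0,0,30,0,0,0],[-0.2,0,0,30,0,0,0],[-0.2,0,0,30,0,0,0],[-0.2,0,0,0,0,0,0]],
])

```text
t: 11.5
tool_pos: [0.548, -0.1633, 0.2369]
orientation: [0.339, 3.113, -0.004]
force: [0.3, 0.4, 0.7]
opening: 0.0554
```

>>> servo_tool([
  [[-0.2,-20,30,0,0,0,0],[-0.2,-20,40,0,0,0,0],[-0.2,0,40,0,0,0,0],[-0.2,0,40,0,0,0,0],[-0.2,0,40,0,0,0,0],[-0.2,0,0,0,0,0,0],[-0.2,0,0,0,0,0,0],[-0.2,0,0,0,0,0,0]],
])

```text
t: 12.3
tool_pos: [0.5053, 0.0269, 0.2297]
orientation: [0.341, 3.123, -0.001]
force: [0.2, 0.6, 0.4]
opening: 0.0555
```

```bash
python3 look.py 5; python3 - <<'E'
from h import *
c=[.5455,-.163,.114]
for n in("top","scene"): print(n,proj(n,c))
E
```

```text
12.3 [0.5053 0.0269 0.2297] [[-0.976, 0.216, -0.0], [0.216, 0.976, -0.0], [-0.0, -0.0, -1.0]] [0.2 0.6 0.4] 0.05545746836572326 [-0.05 -0.13  1.74 -0.    1.52 -1.4 ]
slot xy mm -93.86017281549759 169.76276097623932
top [379.84475061 186.89707972]
scene [179.40017326 170.26731575]
```

View pics/c5.png

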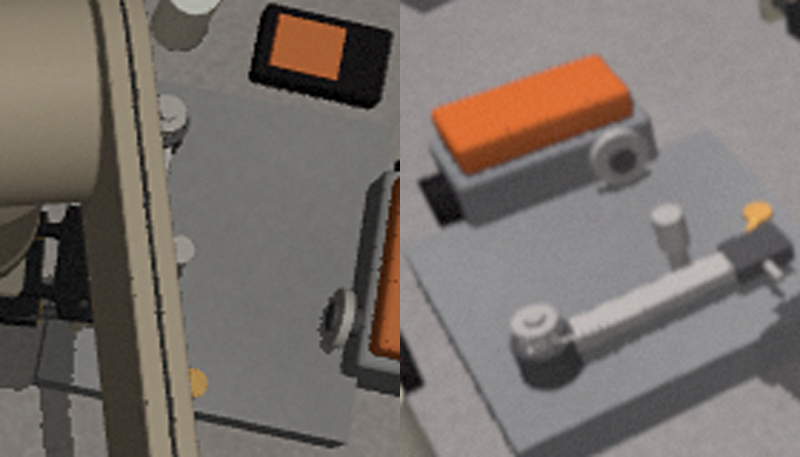

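The scene view shows the pin standing in the slot, head top at about (179,170). A seated pin should appear at (179.4,170.3). The arm rests against it and the robot is clear, so I hand in.

```bash
python3 -c "
from plant import job
print(job.close_job())"
```

```text
the job is handed in; nothing more can be done
None
```

The job is done and handed in at about 12.4 s of the 45 s allowed; the hand-in gave no verdict.

**What I did:** I took the tallest pin from the rack and lowered it on the cutter side of the arm. I used its shank to swing the arm back against the spring, pushed the pin down into the slot, then let go and backed away.

**Last checks:**
- **Seating:** The pin bottomed at the expected height with about 10 N upward. After release its head appeared within 1 pixel of where a fully seated pin should be in the scene camera.
- **Arm:** It rested against the pin with the robot well clear and the tool force about zero.
- **Not confirmed:** In the final top view the robot hid part of the machine, so only the scene camera confirms the arm's position.
- **Disagreements:** The cameras disagreed by up to about 4 mm on the slot's position. I settled this by comparing the pin directly with the slot in the wrist view. One transfer overshot by about 30 mm but stayed in free space.

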